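# Charge the ball mill and hold its selector at the third click

## Task

Tip all four white ceramic balls out of the blue cup into the steel bowl of the mill, then stand the empty cup upright on the bench and let go of it. Then grip the mill's blue selector knob, turn it clockwise to its third click without running on to the fourth, and finish while still gripping it there. Leave the bottle, flask and jar where they stand.

Things in the scene. Friction and masses are not known exactly. Their poses are not given: they have to be found in the camera images.
- cup_mid (a point): Loose open blue cup, 120 g, 62 mm high, straight-sided, outside diameter 56 mm; wall 3, floor 5 mm. Point: on its axis, half-way up (31 mm above the foot); z points out of the mouth. It holds the four balls at the start.
- ball0_center (a point): Centre of a white ceramic ball, 18 mm across, about 12 g; starts in the cup.
- ball1_center (a point): Centre of a white ceramic ball, 18 mm across, about 12 g; starts in the cup.
- ball2_center (a point): Centre of a white ceramic ball, 18 mm across, about 12 g; starts in the cup.
- ball3_center (a point): Centre of a white ceramic ball, 18 mm across, about 12 g; starts in the cup.
- bowl_floor (a point): Centre of the inner floor (55 mm above the bench) of the open steel bowl fixed on the white mill. Rim 95 mm above the bench, 144 mm across inside; floor 112 mm across. Axes: the mill's. The mill is fixed, 190 (its x) by 350 (y) by 50 mm high; the bowl centre is 75 mm towards +y from the mill's centre, the selector 115 mm towards -y.
- selector_grip (a point): Middle of the upright bar of the blue selector knob, on its vertical turning axis, 84 mm above the bench. Bar 46 long, 14 wide; its top is 7 mm above the point, its foot 23 mm below, on a round skirt 52 mm across. Axes turn with the knob: the bar lies 0.80 rad counter-clockwise (from above) from the point's x axis; at joint 0 these axes are the mill's. The end with the yellow line is the pointer.
- selector (a joint): Turn of the selector, rad, growing clockwise seen from above, 0 to 1.5. Starts between 0 and 0.14 in a free sector; then four sprung click stops at 0.5, 0.8, 1.1 and 1.4 (black marks on the dial); the third is 1.1. It resists with 0.2 to 0.4 N m on leaving a stop, gives way half-way and is drawn into the next stop, where it stays by itself.
- reagent_bottle: Bystander: amber bottle with blue cap, 54 mm across, 105 mm high; origin at the centre of its underside.
- flask: Bystander: red conical flask, 72 mm across at the foot, 98 mm high; origin at the centre of its underside.
- sample_jar: Bystander: glass jar with white lid, 60 mm across, 60 mm high; origin at the centre of its underside.
There are look-alikes about, which are no part of the job. What is shaped like the part that bears cup_mid but yellow is not meant.

How it is judged:
By the outcome, as a careful person would: the job done as asked, in the order asked, and still so for the second after the job is handed in, while the arm keeps its last pose, push and grip.
It also fails if it takes over 72 s, if anything falls off the work surface, if the arm or the gripper's body presses on something with over 40 N, if the wrist force passes 120 N, or if a joint passes its speed limit or range.

## Robot

A 7-joint arm with a two-finger parallel gripper is mounted at the origin on the work surface. World frame = base frame: x ahead of the robot, y to its left, z up, the work surface at z = 0. Lengths are in m, angles in rad, forces in N, time in s.
With the tool pointing down it reaches from about 0.4 to 0.875 m from the base axis. Payload 4.4 kg.
Tool frame: the origin (TCP) lies at the very end of the fingers, on their centre line; the grasp point (between the pads) lies 19 mm behind it; z points along the fingers, y is the line along which they close (so a half turn about z gives the same grasp; the last joint's range is limited). The gripper opens to 85 mm and grips with 20 to 120 N. Pads are 22 mm wide; open, the fingers measure 114 mm over their backs; the gripper's body (76 mm by 85 mm) begins 54 mm behind the grasp point. The pads swing forward as they close: fully open they stand 13 mm farther back than shut.
Start: joints at [1.073, 0.628, 0.038, 1.517, -0.027, 0.996, -0.02], TCP at [0.272, -0.59, 0.231] pointing down, gripper open.
Joint ranges: [-3.06, 3.06], [-0.37, 2.12], [-1.25, 1.32], [0.18, 2.47], [-1.1, 4.24], [0.23, 1.98], [-2.94, 2.94]. Speed limits (rad/s): [2.57, 2.57, 3.14, 3.14, 3.14, 3.14, 3.14].

## Interface

Orientations are given as a 3x3 rotation matrix whose columns are the frame's x, y, z axes.
In Python, from bench import readout, vision, finish_job gives the robot as it stands.
- The arm moves only by the tool apply_moves, never from a script. Its arguments are lists of equal length, an entry for each row: "translation": the shift along the tool's x, y, z in cm, a list of three; "yaw": the turn about the tool's z in degrees. In form: {"translation": [[dx, dy, dz], ...], "yaw": [yaw, ...]}. A call has 1 to 8 rows; each row is the pose to reach, as a shift and turn from the pose commanded when the call began, along the tool's axes at that moment; what a row does not reach only later rows make up. A row lasts 1/10 s, in which the tool goes at most 50 mm and 8.59 degrees, less where a joint would pass 70% of its speed; a pose out of reach is approached as far as the arm can. A call with a gripper value outside its range is refused whole. "hand" is the opening, from 0 (shut) to 1 (fully open), set as the call begins (left out, the last holds). The fingers move at their own pace and stop on an object; "squeeze" is the grip in N (left out, the last holds). Time passes only in rows, so rows that repeat a pose let the fingers close. It gives the time, the measured TCP pose, the force, the opening and the grip force at its end, in the units of the state.
- readout.get_state(): the state, without advancing time (a new reading comes with each control period).
- vision.capture(name): name is "scene" or "top"; returns a dict with "color" (400x640x3 uint8, red, green, blue), "fov_y" (degrees; the focal length in pixels is half the picture's height over the tangent of half this angle, whatever the lens; pixels are square), "cx", "cy" (the principal point, pixels), "world_to_cam" (4x4, takes a point from world to camera coordinates). Camera axes: x right, y down, z forward; pixel columns grow to the right and rows downward; lengths in m; the calibration is good to about 2 mm. A picture is of the moment at which its call begins. There is no depth.
- finish_job(): hands the job in; it is judged then, once.
The state is a dict: "t": time; "joint_positions": joint angles; "joint_velocities": joint speeds; "tau": joint torques, N m; "ee_pos": TCP position; "tool_rot": TCP orientation; "wrist_force": force on the tool from outside, world axes, zero at the start; "ft_torque": the same for the moment, N m; "opening": opening from 0.0 (shut) to 1.0 (fully open); "gripper_force": force on a finger pad.
Only numpy, scipy, OpenCV 4.12 (cv2) and the standard library are available. Lean on these libraries where they do the work, as an engineer would, in place of code of your own. Each camera call takes 0.05 s, during which the arm holds its last target. There are 200 camera calls.

## Working session

There is one attempt and no reset: what is moved stays moved. The work goes in short steps, Python scripts to look and compute and a tool call to move; the robot and the scene stay as the last step left them, time stands still between calls to the robot, and variables do not carry over. Pictures are saved under pics/ and viewed, at most 10 in all, crops included, and the job is handed in when it is done.

Besides the shell and the picture viewer there is one more tool, called after "Call:" as a command line: name --pt "numbers of a row" for each row, then --argument value for the rest. apply_moves: Moves the arm, as the interface text tells. Its arguments: {"type":"object","properties":{"translation":{"type":"array"},"yaw":{"type":"array"},"hand":{"type":"number"},"squeeze":{"type":"number"}},"required":["translation","yaw"]}

```bash
ls; mkdir -p pics; python3 - <<'E'
from bench import readout, vision
import cv2,pickle,numpy as np
np.set_printoptions(precision=4,suppress=True)
s=readout.get_state(); print(s)
d={}
for n in("scene","top"):
    c=vision.capture(n); d[n]=c; cv2.imwrite(f"pics/{n}0.png",c["color"][:,:,::-1]); print(n,c["fov_y"],c["cx"],c["cy"],c["world_to_cam"])
pickle.dump(d,open("v0.pkl","wb"))
a=np.vstack([d["scene"]["color"],d["top"]["color"]])[:,:,::-1]
cv2.imwrite("pics/both0.png",cv2.resize(a,None,fx=.75,fy=.75,interpolation=cv2.INTER_AREA))
E
```

```text
pics
{'t': 0.0, 'joint_positions': array([ 1.0732,  0.6294,  0.0384,  1.5184, -0.027 ,  0.9963, -0.02  ]), 'joint_velocities': array([ 0.0014, -0.0004,  0.0015, -0.0003,  0.0002, -0.0003,  0.0011]), 'tau': array([  0.0004, -56.3395,   1.2265, -19.3444,   0.0111,   0.0106,
         0.    ]), 'ee_pos': array([ 0.2718, -0.5898,  0.2304]), 'tool_rot': array([[ 0.9082,  0.4185, -0.0008],
       [ 0.4185, -0.9082,  0.0017],
       [-0.    , -0.0019, -1.    ]]), 'wrist_force': array([0.6069, 0.2007, 0.5142]), 'ft_torque': array([-0.0105,  0.0146,  0.0047]), 'gripper_force': 0.0, 'opening': 0.9970445591690835}
scene 50.41631779077822 321.2695580997668 202.74047144602756 [[-0.1472  0.9891  0.0087  0.0881]
 [ 0.7748  0.1208 -0.6205 -0.3621]
 [-0.6148 -0.0846 -0.7841  1.5812]
 [ 0.      0.      0.      1.    ]]
top 43.156880740198574 318.7198878684658 195.20276593774457 [[-0.0152 -0.9999 -0.0065 -0.0004]
 [-0.9936  0.0158 -0.1117  0.5088]
 [ 0.1118  0.0047 -0.9937  1.1715]
 [ 0.      0.      0.      1.    ]]
```

View pics/both0.png

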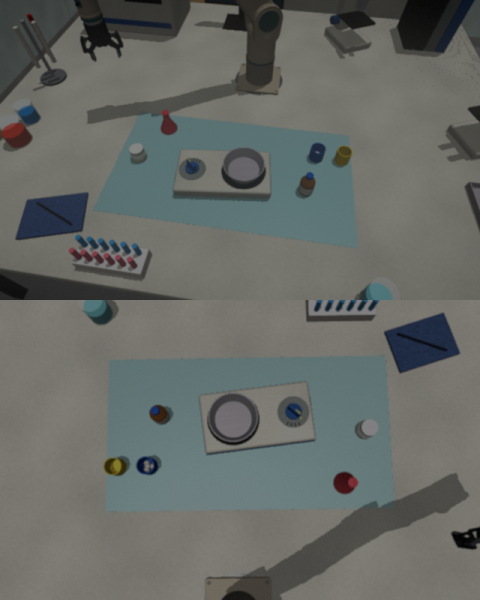

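The top view shows two cups: blue with white balls at about (196,220), and yellow at about (154,221). The blue one is meant; it holds the balls. The bowl is at about (311,158) and the knob at about (390,148). I'll measure these and confirm in an enlarged crop.

```bash
cat > h.py <<'E'
import numpy as np,cv2,pickle
np.set_printoptions(precision=4,suppress=True)
def ray(c,u,v,z):
    f=200/np.tan(np.radians(c["fov_y"])/2); T=c["world_to_cam"]; R=T[:3,:3]
    o=-R.T@T[:3,3]; d=R.T@np.array([(u-c["cx"])/f,(v-c["cy"])/f,1]); return o+d*(z-o[2])/d[2]
def proj(c,p):
    f=200/np.tan(np.radians(c["fov_y"])/2); q=c["world_to_cam"]@np.append(p,1); return np.array([c["cx"]+f*q[0]/q[2],c["cy"]+f*q[1]/q[2]])
def hsv(c): return cv2.cvtColor(c["color"],cv2.COLOR_RGB2HSV)
def blobs(m,amin):
    cs,_=cv2.findContours(m.astype(np.uint8),cv2.RETR_EXTERNAL,cv2.CHAIN_APPROX_NONE)
    return [c for c in cs if cv2.contourArea(c)>amin]
E
python3 - <<'E'
from h import *
d=pickle.load(open("v0.pkl","rb"))
for n in d:
    c=d[n]; H=hsv(c)
    m=(H[...,0]>100)&(H[...,0]<130)&(H[...,1]>110)
    print(n)
    for b in blobs(m,25): 
        print("blue",cv2.minEnclosingCircle(b),cv2.boundingRect(b),cv2.contourArea(b))
c=d["top"];H=hsv(c)
for (u,v) in [(311,158),(311,120),(275,190),(200,200)]: print((u,v),H[v,u],c["color"][v,u])
f=lambda c,x,y,w,h,k: cv2.resize(np.clip(c["color"][y:y+h,x:x+w,::-1]*1.8,0,255).astype(np.uint8),None,fx=k,fy=k,interpolation=cv2.INTER_CUBIC)
a=f(c,130,190,100,60,4); b=f(c,350,118,80,60,5); e=f(d["scene"],400,180,80,50,5)
e2=f(c,255,105,170,105,3.5)
W=np.zeros((600,800,3),np.uint8)
W[:240,:400]=a;W[:300,400:800]=b;W[300:550,400:800]=e;W[240:240+e2.shape[0]//2*1,:298]=cv2.resize(e2,(298,e2.shape[0]//2))
cv2.imwrite("pics/crop0.png",W)
E
```

```text
scene
blue ((181.5, 332.0), 7.826338291168213) (176, 325, 11, 15) 65.0
blue ((166.5, 329.5), 7.905794143676758) (161, 323, 12, 14) 66.0
blue ((152.5, 327.0), 8.321758270263672) (146, 320, 13, 15) 70.0
blue ((136.5, 325.5), 8.514793395996094) (131, 318, 13, 15) 75.0
blue ((122.5, 323.0), 8.90234661102295) (115, 316, 15, 15) 80.0
blue ((107.77999877929688, 320.7799987792969), 8.909467697143555) (101, 313, 15, 16) 82.5
blue ((68.5, 287.5), 55.0682373046875) (22, 258, 94, 60) 3889.0
blue ((412.6052551269531, 233.86842346191406), 4.8845038414001465) (409, 229, 9, 10) 60.0
blue ((255.42857360839844, 221.5), 9.258574485778809) (247, 214, 18, 17) 173.0
blue ((423.0, 203.5), 13.200478553771973) (413, 191, 21, 26) 378.5
blue ((37.5, 153.5), 13.946425437927246) (24, 141, 28, 24) 409.0
blue ((183.0, 30.0), 44.40730667114258) (139, 24, 89, 13) 402.5
blue ((447.71429443359375, 24.571428298950195), 4.748885631561279) (444, 20, 9, 10) 45.0
blue ((607.5, 31.5), 39.300228118896484) (584, 0, 48, 64) 756.5
top
blue ((195.73489379882812, 220.59396362304688), 13.977804183959961) (182, 209, 28, 24) 484.5
blue ((206.3867950439453, 147.08489990234375), 5.717184066772461) (201, 142, 12, 11) 88.0
blue ((390.80303955078125, 147.89393615722656), 10.599763870239258) (381, 138, 21, 21) 268.5
blue ((562.5, 56.5), 50.34391784667969) (514, 19, 98, 77) 4531.5
blue ((498.2391357421875, 5.76086950302124), 8.147195816040039) (492, 0, 13, 13) 41.5
blue ((483.5, 6.0), 8.139510154724121) (478, 0, 12, 13) 44.5
blue ((469.0, 6.5), 8.20071029663086) (463, 0, 12, 14) 46.0
blue ((454.0, 6.5), 8.20071029663086) (449, 0, 11, 14) 47.0
blue ((439.5, 6.5), 7.905794143676758) (435, 0, 10, 14) 45.5
blue ((424.0, 6.5), 7.632268905639648) (420, 0, 9, 14) 46.0
(311, 158) [158   9 111] [111 107 110]
(311, 120) [ 86  20 104] [ 96 104 103]
(275, 190) [ 20  18 126] [126 123 117]
(200, 200) [ 89  44 123] [102 123 122]
```

View pics/crop0.png

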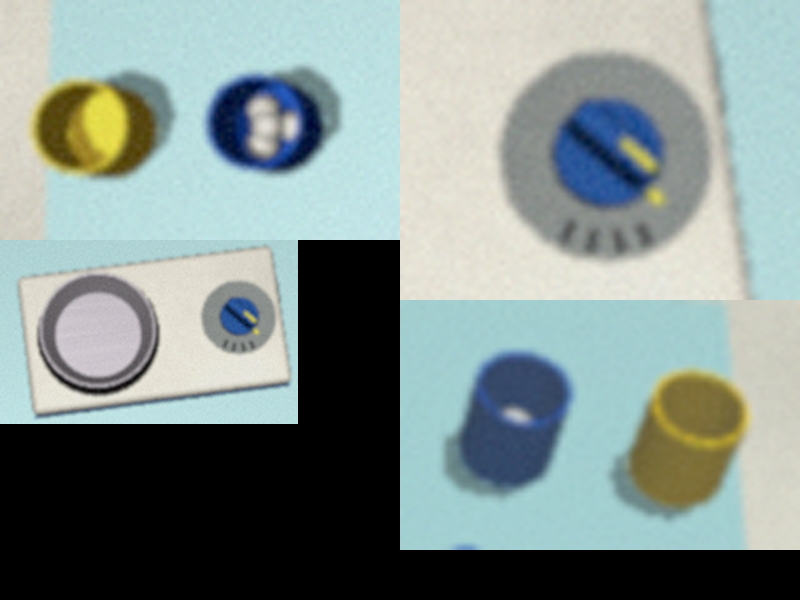

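The crop confirms the blue cup with balls (rim centre about (194,221) in top). The yellow cup at (151,220) is the look-alike. The pointer end of the knob bar points to the image's lower right.

```bash
python3 - <<'E'
from h import *
d=pickle.load(open("v0.pkl","rb")); c=d["top"]; s=d["scene"]
print("cam",-c["world_to_cam"][:3,:3].T@c["world_to_cam"][:3,3])
print("cup rim z62",ray(c,194.2,221,.062),"foot",ray(c,198,221,0), "scene rim", ray(s,400+515/5-100+20,180,.062))
# scene cup: rim crop centre (523-400)/5+400, (395-300)/5+180
print("scene cup rim",ray(s,400+(522-400)/5,180+(398-300)/5,.062))
g=cv2.cvtColor(c["color"],cv2.COLOR_RGB2GRAY)
# floor by flood fill
gb=cv2.GaussianBlur(g,(3,3),0); mk=np.zeros((402,642),np.uint8)
cv2.floodFill(gb.copy(),mk,(311,158),255,4,4,8|(255<<8)|cv2.FLOODFILL_MASK_ONLY)
m=mk[1:-1,1:-1]
b=max(blobs(m>0,20),key=cv2.contourArea); e=cv2.fitEllipse(cv2.convexHull(b)); print("floor",e, ray(c,*e[0],.055), "diam", [k*np.linalg.norm(ray(c,*e[0],.055)-ray(c,e[0][0]+1,e[0][1],.055)) for k in e[1]])
# mill white
m=((g>112)&(hsv(c)[...,1]<35)).astype(np.uint8)
m=m[100:215,255:430]
b=max(blobs(m,50),key=cv2.contourArea)+np.array([[255,100]])
r=cv2.minAreaRect(b); P=cv2.boxPoints(r); print("mill",r); W=[ray(c,*p,.05) for p in P]; print(np.array(W)); print([np.linalg.norm(W[i]-W[i-1]) for i in range(4)], "centre",np.mean(W,0))
print("knob skirt",ray(c,390.8,147.9,.061), "scene",ray(s,255.4,222,.065))
H=hsv(c); y=(H[...,0]>20)&(H[...,0]<35)&(H[...,1]>80); y[:,:375]=0;y[:,405:]=0;y[:130]=0;y[165:]=0
for b in blobs(y,1): 
    q=b.reshape(-1,2).mean(0); print("yellow",q,ray(c,*q,.091),cv2.contourArea(b))
for p in[(206.4,147)]: print("bottle",ray(c,*p,.1))
E
```

```text
cam [ 0.3746 -0.014   1.221 ]
cup rim z62 [0.4499 0.2784 0.062 ] foot [0.4538 0.2848 0.    ] scene rim [0.3861 0.2757 0.062 ]
scene cup rim [0.4616 0.2797 0.062 ]
floor ((310.5866394042969, 158.69937133789062), (46.34602737426758, 47.432308197021484), 90.5379867553711) [0.592  0.0093 0.055 ] diam [np.float64(0.10843816673070657), np.float64(0.11097979343849122)]
mill ((342.4131164550781, 155.6746826171875), (75.35578155517578, 144.57920837402344), 82.7468032836914)
[[ 0.6698  0.1141  0.05  ]
 [ 0.7083 -0.2266  0.05  ]
 [ 0.5291 -0.2425  0.05  ]
 [ 0.4916  0.0925  0.05  ]]
[np.float64(0.1794754898767747), np.float64(0.34283781156599746), np.float64(0.17992076007221183), np.float64(0.3370935595827708)] centre [ 0.5997 -0.0656  0.05  ]
knob skirt [ 0.6134 -0.1781  0.061 ] scene [ 0.6158 -0.1809  0.065 ]
yellow [400.8571 157.1429] [ 0.5855 -0.196   0.091 ] 3.5
yellow [397.5    148.6667] [ 0.6052 -0.189   0.091 ] 7.0
bottle [0.6143 0.2433 0.1   ]
```

```bash
cat >> h.py <<'E'
def go(p,yang=None,cur=None):
    "tool-axis cm and yaw deg to world point p, tool y at world angle yang; cur=(pos,yangle) commanded, tool exactly down"
    if cur is None:
        from bench import readout
        s=readout.get_state(); R=s["tool_rot"]; cur=(s["ee_pos"],np.degrees(np.arctan2(R[1,1],R[0,1])))
    a=np.radians(cur[1]); y=np.array([np.cos(a),np.sin(a),0]); z=np.array([0,0,-1.]); R=np.column_stack([np.cross(y,z),y,z])
    return np.round(R.T@(np.array(p)-cur[0])*100,2), None if yang is None else round(-((yang-cur[1]+180)%360-180),1)
E
python3 -c "
from h import *
print(go((.52,-.15,.28),-10)); a=go((.52,-.15,.28),-10)
print(go((.454,.280,.15),6.4,((.52,-.15,.28),-10)))"
```

```text
(array([ 40.95, -29.56,  -4.95]), np.float64(-55.3))
(array([ 41.2 , -13.97,  13.  ]), -16.4)
```

Call:
apply_moves --pt "41 -29.5 -5" --pt "41 -29.5 -5" --pt "41 -29.5 -5" --pt "41 -29.5 -5" --pt "41 -29.5 -5" --pt "41 -29.5 -5" --pt "41 -29.5 -5" --pt "41 -29.5 -5" --yaw '[-55, -55, -55, -55, -55, -55, -55, -55]' --hand 1 --squeeze 25

```text
t: 0.9
ee_pos: [0.4686, -0.2422, 0.2708]
tool_rot: [[0.177, 0.984, -0.0], [0.984, -0.177, 0.0], [0.0, -0.0, -1.0]]
wrist_force: [1.8, 0.2, 0.6]
opening: 0.997
gripper_force: 0.0
```

```bash
python3 -c "
from h import *
print(go((.454,.280,.15),6.4))"
```

```text
(array([ 51.14, -10.69,  12.08]), np.float64(-16.6))
```

Call:
apply_moves --pt "51 -10.7 0" --pt "51 -10.7 0" --pt "51 -10.7 0" --pt "51 -10.7 4" --pt "51 -10.7 8" --pt "51 -10.7 8" --pt "51 -10.7 8" --pt "51 -10.7 8" --yaw '[-16.5, -16.5, -16.5, -16.5, -16.5, -16.5, -16.5, -16.5]'

```text
t: 1.7
ee_pos: [0.4569, 0.152, 0.2196]
tool_rot: [[-0.108, 0.994, -0.0], [0.994, 0.108, -0.0], [-0.0, -0.0, -1.0]]
wrist_force: [1.1, 0.1, 0.3]
opening: 1.0
gripper_force: 0.0
```

Call:
apply_moves --pt "0 0 0" --pt "0 0 0" --pt "0 0 0" --yaw '[0, 0, 0]'

```text
t: 2.0
ee_pos: [0.4573, 0.149, 0.22]
tool_rot: [[-0.107, 0.994, -0.001], [0.994, 0.107, -0.001], [-0.001, -0.001, -1.0]]
wrist_force: [-0.6, -0.3, -0.1]
opening: 1.0
gripper_force: 0.0
```

```bash
python3 - <<'E'
from h import *
from bench import vision,readout
st=readout.get_state(); print(st["ee_pos"],st["tool_rot"][:,1],go((.454,.280,.15),6.4))
t=vision.capture("top");s=vision.capture("scene")
f=lambda c,x,y,w,h,k: cv2.resize(np.clip(c["color"][y:y+h,x:x+w,::-1]*1.8,0,255).astype(np.uint8),None,fx=k,fy=k,interpolation=cv2.INTER_CUBIC)
cv2.imwrite("pics/p3.png",np.hstack([f(t,130,150,100,110,4),f(s,370,130,100,110,4)]))
E
```

```text
[0.4573 0.149  0.22  ] [ 0.9942  0.1071 -0.0006] (array([13.06,  1.07,  7.  ]), np.float64(-0.3))
```

View pics/p3.png

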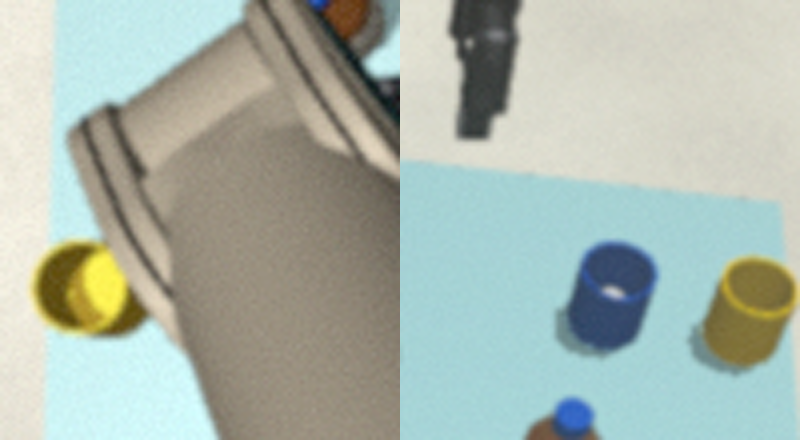

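Call:
apply_moves --pt "13 1.3 0" --pt "13 1.3 0" --pt "13 1.3 4" --pt "13 1.3 9" --pt "13 1.3 12" --pt "13 1.3 12" --pt "13 1.3 12" --pt "13 1.3 12" --yaw '[0, 0, 0, 0, 0, 0, 0, 0]'

```text
t: 2.9
ee_pos: [0.4578, 0.2812, 0.1021]
tool_rot: [[-0.107, 0.994, 0.003], [0.994, 0.107, 0.002], [0.002, 0.003, -1.0]]
wrist_force: [-0.0, -0.4, 0.3]
opening: 1.002
gripper_force: 0.0
```

```bash
python3 - <<'E'
from h import *
from bench import vision,readout
st=readout.get_state(); print(st["ee_pos"],st["tool_rot"][:,1],go((.456,.280,.018),6.4))
s=vision.capture("scene")
f=lambda c,x,y,w,h,k: cv2.resize(np.clip(c["color"][y:y+h,x:x+w,::-1]*1.8,0,255).astype(np.uint8),None,fx=k,fy=k,interpolation=cv2.INTER_CUBIC)
cv2.imwrite("pics/p4.png",f(s,370,110,110,120,5))
E
```

```text
[0.4578 0.2812 0.1021] [0.9943 0.107  0.0033] (array([-0.1 , -0.19,  8.41]), np.float64(-0.3))
```

View pics/p4.png

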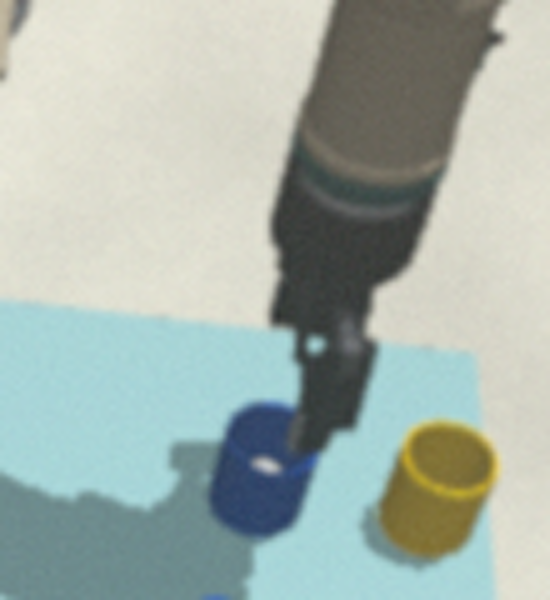

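```bash
python3 - <<'E'
from h import *
d=pickle.load(open("v0.pkl","rb")); s=d["scene"]
c=np.array([.4578,.2812,0]);y=np.array([.9943,.107,0]);x=np.array([-.107,.994,0])
for nm,p in [("near fing tip",c+y*.05+[0,0,.115]),("near-outer corners",c+y*.05+x*.011+[0,0,.115]),("  ",c+y*.05-x*.011+[0,0,.115]),("rim",np.array([.456,.28,.062])),("foot",np.array([.456,.28,0])),("rimL",np.array([.456,.252,.062])),("rimR",np.array([.456,.308,.062]))]:
    q=proj(s,p); print(nm,q,(q-[370,110])*5)
E
```

```text
near fing tip [430.8422 200.689 ] [304.2112 453.4449]
near-outer corners [434.9046 200.839 ] [324.523  454.1949]
   [426.7813 200.539 ] [283.9065 452.6951]
rim [424.484  198.1091] [272.4202 440.5453]
foot [420.3757 211.0839] [251.8783 505.4194]
rimL [414.7268 196.9508] [223.6339 434.7538]
rimR [434.279  199.2718] [321.3949 446.3592]
```

The picture agrees with the projection: finger tip predicted at crop (304,453), seen at about (310,450), and rim predicted at (272,440), seen at about (270,440). I'll descend and grip.

Call:
apply_moves --pt "-0.1 -0.2 4" --pt "-0.1 -0.2 7" --pt "-0.1 -0.2 8.4" --pt "-0.1 -0.2 8.4" --pt "-0.1 -0.2 8.4" --yaw '[0, 0, 0, 0, 0]'

```text
t: 3.45
ee_pos: [0.4551, 0.2805, 0.0174]
tool_rot: [[-0.109, 0.994, 0.002], [0.994, 0.109, 0.001], [0.001, 0.002, -1.0]]
wrist_force: [-0.6, 0.8, -0.6]
opening: 1.0
gripper_force: 0.0
```

Call:
apply_moves --pt "0 0 0" --pt "0 0 0" --pt "0 0 0" --pt "0 0 0" --pt "0 0 0" --pt "0 0 0" --pt "0 0 0" --pt "0 0 0" --yaw '[0, 0, 0, 0, 0, 0, 0, 0]' --hand 0 --squeeze 25

```text
t: 4.25
ee_pos: [0.4547, 0.2802, 0.0176]
tool_rot: [[-0.108, 0.994, 0.002], [0.994, 0.108, 0.001], [0.001, 0.002, -1.0]]
wrist_force: [-1.1, -1.3, 7.6]
opening: 0.654
gripper_force: 25.5
```

Call:
apply_moves --pt "0 0 -4" --pt "0 0 -8" --pt "0 0 -12" --pt "0 0 -14" --pt "0 0 -14" --yaw '[0, 0, 0, 0, 0]'

```text
t: 4.75
ee_pos: [0.456, 0.281, 0.1595]
tool_rot: [[-0.108, 0.994, 0.006], [0.994, 0.108, 0.004], [0.003, 0.006, -1.0]]
wrist_force: [-0.1, 0.1, -1.3]
opening: 0.653
gripper_force: 28.3
```

```bash
python3 - <<'E'
from h import *
print(go((.579,.123,.160),6.4))
E
```

```text
(array([-17.04,  10.51,  -0.05]), np.float64(-0.2))
```

Call:
apply_moves --pt "-4 2.5 0" --pt "-8 5 0" --pt "-12 7.5 0" --pt "-15 9.3 0" --pt "-17 10.5 0" --pt "-17 10.5 0" --pt "-17 10.5 0" --yaw '[-0.2, -0.2, -0.2, -0.2, -0.2, -0.2, -0.2]'

```text
t: 5.45
ee_pos: [0.5761, 0.1217, 0.1547]
tool_rot: [[-0.111, 0.994, -0.003], [0.994, 0.111, -0.0], [0.0, -0.003, -1.0]]
wrist_force: [-1.0, 0.7, -1.1]
opening: 0.655
gripper_force: 28.3
```

```bash
python3 - <<'E'
from h import *
from bench import vision
print(go((.579,.123,.102),6.4))
s=vision.capture("scene");t=vision.capture("top")
f=lambda c,x,y,w,h,k: cv2.resize(np.clip(c["color"][y:y+h,x:x+w,::-1]*1.8,0,255).astype(np.uint8),None,fx=k,fy=k,interpolation=cv2.INTER_CUBIC)
cv2.imwrite("pics/p5.png",np.hstack([f(s,270,130,120,140,4),f(t,230,90,80,140,4)]))
E
```

```text
(array([0.09, 0.3 , 5.27]), np.float64(-0.0))
```

View pics/p5.png

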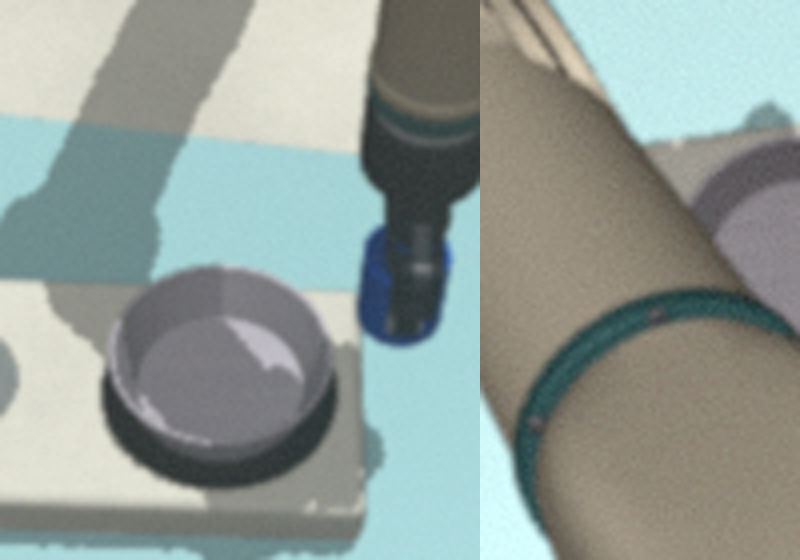

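Call:
apply_moves --pt "0 0.3 3" --pt "0 0.3 5.3" --pt "0 0.3 5.3" --pt "0 0.3 5.3" --yaw '[0, 0, 0, 0]'

```text
t: 5.95
ee_pos: [0.5793, 0.1238, 0.1032]
tool_rot: [[-0.114, 0.993, -0.001], [0.993, 0.114, 0.0], [0.0, -0.001, -1.0]]
wrist_force: [0.1, -0.0, -0.6]
opening: 0.655
gripper_force: 28.3
```

Call:
apply_moves --pt "-0.5 0 0" --pt "-1.0 0 0" --pt "-1.5 0 -0.3" --pt "-2.1 0 -0.6" --pt "-2.6 0 -0.8" --pt "-3.2 0 -1.0" --pt "-3.2 0 -1.0" --yaw '[0, 0, 0, 0, 0, 0, 0]'

```text
t: 6.65
ee_pos: [0.5824, 0.0931, 0.1141]
tool_rot: [[-0.112, 0.994, -0.001], [0.994, 0.112, 0.004], [0.004, -0.001, -1.0]]
wrist_force: [-4.4, 5.4, 1.6]
opening: 0.653
gripper_force: 26.5
```

```bash
python3 - <<'E'
from h import *
from bench import vision
print(go((.579,.123,.102),6.4))
s=vision.capture("scene")
f=lambda c,x,y,w,h,k: cv2.resize(np.clip(c["color"][y:y+h,x:x+w,::-1]*1.8,0,255).astype(np.uint8),None,fx=k,fy=k,interpolation=cv2.INTER_CUBIC)
cv2.imwrite("pics/p6.png",f(s,290,130,100,120,5))
E
```

```text
(array([ 3.01, -0.01,  1.21]), np.float64(0.1))
```

View pics/p6.png

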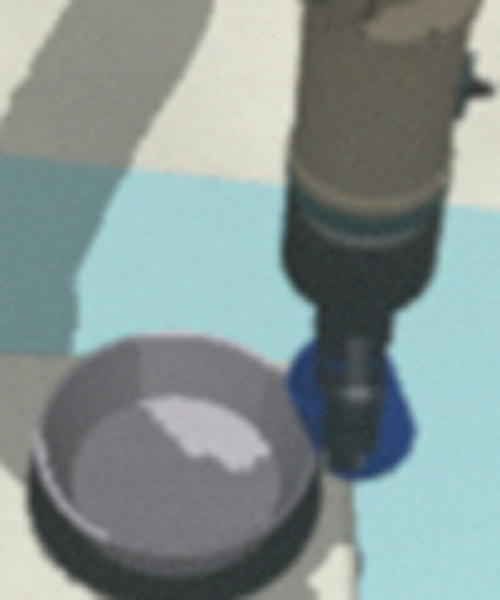

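Call:
apply_moves --pt "-0.6 0 0" --pt "-1.2 0 0" --pt "-1.8 0 0.2" --pt "-2.3 0 0.4" --pt "-2.8 0 0.6" --pt "-3.3 0 0.9" --pt "-3.3 0 0.9" --yaw '[0, 0, 0, 0, 0, 0, 0]'

```text
t: 7.4
ee_pos: [0.5844, 0.0565, 0.1049]
tool_rot: [[-0.111, 0.994, -0.005], [0.994, 0.111, -0.002], [-0.001, -0.005, -1.0]]
wrist_force: [-6.4, -0.7, 6.9]
opening: 0.635
gripper_force: 25.5
```

```bash
python3 - <<'E'
from h import *
from bench import vision
s=vision.capture("scene")
f=lambda c,x,y,w,h,k: cv2.resize(np.clip(c["color"][y:y+h,x:x+w,::-1]*1.8,0,255).astype(np.uint8),None,fx=k,fy=k,interpolation=cv2.INTER_CUBIC)
cv2.imwrite("pics/p7.png",f(s,280,140,100,110,5))
E
```

```text
(no output)
```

View pics/p7.png

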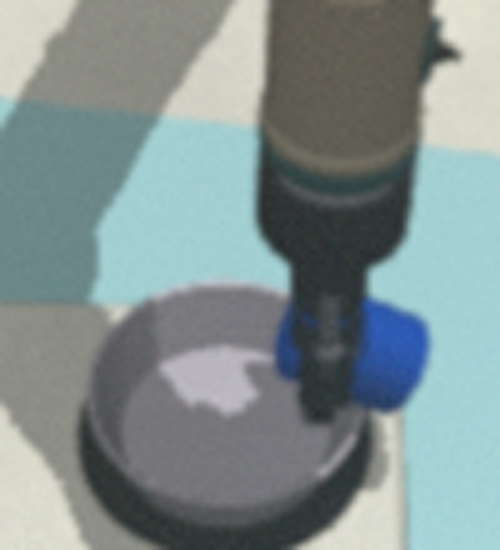

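Call:
apply_moves --pt "-0.4 0 0.4" --pt "-0.8 0 0.8" --pt "-1.1 0 1.2" --pt "-1.3 0 1.6" --pt "-1.4 0 2.0" --pt "-1.4 0 2.3" --pt "-1.4 0 2.3" --pt "-1.4 0 2.3" --yaw '[0, 0, 0, 0, 0, 0, 0, 0]' --squeeze 35

```text
t: 8.25
ee_pos: [0.5883, 0.0411, 0.0826]
tool_rot: [[-0.111, 0.994, -0.001], [0.994, 0.111, -0.004], [-0.004, -0.001, -1.0]]
wrist_force: [-4.4, -4.5, 7.1]
opening: 0.634
gripper_force: 35.5
```

```bash
python3 - <<'E'
from h import *
from bench import vision
s=vision.capture("scene");t=vision.capture("top")
f=lambda c,x,y,w,h,k: cv2.resize(np.clip(c["color"][y:y+h,x:x+w,::-1]*1.8,0,255).astype(np.uint8),None,fx=k,fy=k,interpolation=cv2.INTER_CUBIC)
cv2.imwrite("pics/p8.png",np.hstack([f(s,280,140,100,110,5),f(t,280,110,60,110,5)]))
E
```

```text
(no output)
```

View pics/p8.png

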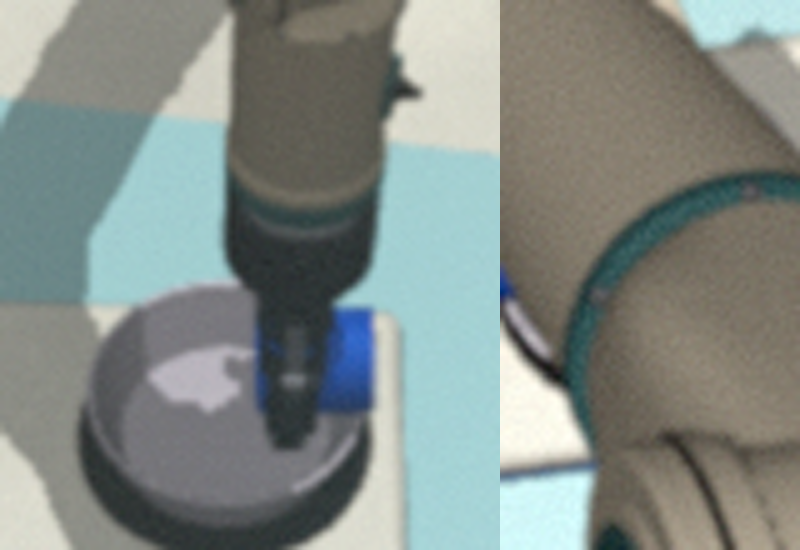

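The cup is past level (about 100°). I'll press a little further, then check numerically for balls.

Call:
apply_moves --pt "0.2 0 0.2" --pt "0.4 0 0.4" --pt "0.5 0 0.6" --pt "0.5 0 0.7" --pt "0.5 0 0.7" --pt "0.5 0 0.7" --pt "0.5 0 0.7" --pt "0.5 0 0.7" --yaw '[0, 0, 0, 0, 0, 0, 0, 0]'

```text
t: 9.15
ee_pos: [0.5899, 0.0428, 0.0766]
tool_rot: [[-0.108, 0.994, 0.003], [0.994, 0.108, -0.007], [-0.007, 0.002, -1.0]]
wrist_force: [-1.6, -10.2, 11.0]
opening: 0.636
gripper_force: 35.8
```

```bash
cat >> h.py <<'E'
def cupang(s,box=(280,140,110,120)):
    x,y,w,h=box; H=hsv(s)[y:y+h,x:x+w]
    m=(H[...,0]>100)&(H[...,0]<130)&(H[...,1]>110)
    v,u=np.nonzero(m); return (u.min()+x,u.max()+x,v.min()+y,v.max()+y,m.sum())
E
python3 - <<'E'
from h import *
from bench import vision
s=vision.capture("scene"); pickle.dump(s,open("s9.pkl","wb"))
print(cupang(s))
d=pickle.load(open("v0.pkl","rb"))["scene"]
# bright pixels in bowl vs. initial
g=s["color"].max(2).astype(int); g0=d["color"].max(2).astype(int)
x0,y0=295,195
sub=g[y0:y0+48:2,x0:x0+62:2]
print("\n".join(" ".join(f"{k:3d}" for k in r) for r in sub))
E
```

```text
(np.int64(330), np.int64(354), np.int64(202), np.int64(223), np.int64(232))
 77  77 111 117 117 116 116 116 117 116 116 114 115 115 113 101  42  28  30  29  29  28  30  28  31  30  32  29  30  44 106
 76  77 113 116 116 116 116 115 116 112 108 103  88  86  85  86  62  31  26  28  29  27  27  29  29  31  31  30  32  78 117
 75  76 110 115 114 114 113 110 102  82  72  73  69  68  69  69  70  56  35  29  27  31  31  27  31  30  30  34  76 113 116
 76  78 109 114 113 102  78  75  69  70  70  71  70  70  71  69  69  69  57  28  30  30  29  30  30  32  47  93 103 109 113
 78  77 100 119 110  74  57  62  70  71  71  69  71  70  69  70  70  70  59  30  30  30  28  31  31  31  63  96  95  79 111
 77  78  80 102  72  55  56  61  71  70  71  72  69  70  70  71  69  68  55  30  31  31  30  29  30  32  51  87 102  74 116
 77  78  77  66  54  56  56  62  71  69  71  70  71  69  70  70  71  70  64  32  32  34  40  34  29  32  60  85 106  68 111
 79  79  73  55  54  55  57  61  71  70  70  74  75  83  89  93  84  74  69  37  35  32  43  39  32  41  72  87 104  72  95
 78  77  63  52  53  56  55  60 
[... 1251 characters left out ...]
  68  68  69  68  70  70  69  69  67  47  42  43  62  68  62  84  47  31  56 117
 72  34  30  31  43  63  69  67  67  67  68  69  69  68  69  70  69  68  70  70  69  70  69  69  75  85  52  30  32  74 123
 78  40  27  31  30  47  63  67  69  67  69  67  68  68  67  68  69  70  68  70  69  69  69  77  83  54  31  34  38  97 121
 81  61  30  30  30  31  42  60  66  67  69  67  67  69  69  69  68  68  68  69  67  66  64  69  43  30  32  33  52 115 123
 81  78  47  29  30  31  30  43  50  54  60  66  66  68  69  68  67  67  67  66  61  57  48  38  33  30  33  39  96 122 123
 79  80  72  36  32  30  32  32  41  49  49  50  53  58  57  57  59  56  54  50  49  46  37  31  30  35  33  76 122 122 123
```

```bash
python3 - <<'E'
from h import *
s=pickle.load(open("s9.pkl","rb"))
im=s["color"][170:250,285:385,::-1]
cv2.imwrite("pics/p9.png",cv2.resize(np.clip(im*2.0,0,255).astype(np.uint8),None,fx=7,fy=7,interpolation=cv2.INTER_CUBIC))
E
```

```text
(no output)
```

View pics/p9.png

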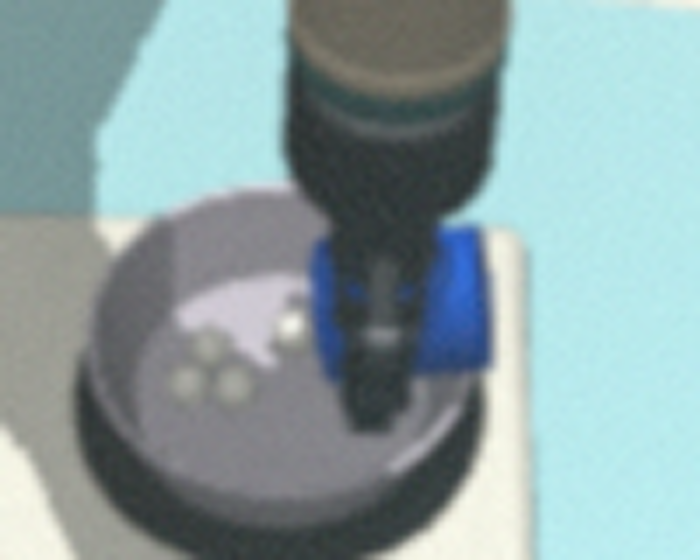

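The picture shows all four balls in the bowl, at crop (210,345), (188,382), (233,385) and (292,325), and the cup is empty. To right the cup, I'll first press its mouth side on the rim from outside, then push its foot against the rim from inside.

Call:
apply_moves --pt "0 0 -3" --pt "0 0 -6" --pt "2 0 -6.5" --pt "4 0 -6.5" --pt "5 0 -6" --pt "5 0 -4.5" --pt "5 0 -3.5" --pt "5 0 -3.5" --yaw '[0, 0, 0, 0, 0, 0, 0, 0]' --squeeze 22

```text
t: 10.0
ee_pos: [0.5815, 0.0973, 0.1074]
tool_rot: [[-0.111, 0.994, -0.004], [0.994, 0.111, -0.002], [-0.001, -0.004, -1.0]]
wrist_force: [0.0, -0.3, -1.7]
opening: 0.634
gripper_force: 35.0
```

```bash
cat >> h.py <<'E'
def wst():
    from bench import readout
    s=readout.get_state(); D=s["ee_pos"][:2]-[.592,.009]
    print("w %.4f lat %.4f z %.4f"%(D@[-.111,.994],D@[.994,.111],s["ee_pos"][2]),s["wrist_force"],s["opening"])
def hull(s,box):
    x,y,w,h=box; H=hsv(s)[y:y+h,x:x+w]
    m=((H[...,0]>100)&(H[...,0]<130)&(H[...,1]>110)).astype(np.uint8)
    v,u=np.nonzero(m); P=cv2.convexHull(np.c_[u+x,v+y].astype(np.int32)); return cv2.approxPolyDP(P,1.5,True)[:,0], cv2.minAreaRect(P)
E
python3 - <<'E'
from h import *
from bench import vision
wst(); s=vision.capture("scene"); P,r=hull(s,(300,140,100,100)); print(P.tolist(),r)
s9=pickle.load(open("s9.pkl","rb")); P,r=hull(s9,(300,140,100,100)); print(P.tolist(),r)
E
```

```text
w 0.0889 lat -0.0007 z 0.1074 [ 0.0442 -0.2577 -1.669 ] 0.634421449822296
[[376, 214], [354, 216], [352, 198], [374, 195]] ((364.0305480957031, 205.77438354492188), (20.098541259765625, 23.96364402770996), 83.6598129272461)
[[354, 220], [352, 222], [332, 223], [330, 205], [352, 202]] ((341.8191833496094, 212.384033203125), (20.224735260009766, 24.069931030273438), 87.1375961303711)
```

Call:
apply_moves --pt "-0.4 0 0.6" --pt "-0.4 0 1.2" --pt "-0.2 0 1.5" --pt "0 0 1.7" --pt "0.1 0 1.9" --pt "0.1 0 2.2" --pt "0.1 0 2.2" --yaw '[0, 0, 0, 0, 0, 0, 0]' --squeeze 20

```text
t: 10.75
ee_pos: [0.5824, 0.0998, 0.0868]
tool_rot: [[-0.112, 0.994, -0.0], [0.994, 0.112, -0.0], [-0.0, -0.001, -1.0]]
wrist_force: [-0.1, 0.1, -1.3]
opening: 0.635
gripper_force: 35.0
```

```bash
python3 - <<'E'
from h import *
from bench import vision
wst(); s=vision.capture("scene"); P,r=hull(s,(300,140,100,100)); print(P.tolist(),r)
E
```

```text
w 0.0913 lat 0.0005 z 0.0868 [-0.1004  0.0941 -1.3302] 0.6350858566426654
[[376, 219], [354, 221], [352, 214], [353, 203], [374, 200]] ((363.91229248046875, 210.42153930664062), (20.135616302490234, 24.18492889404297), 86.8201675415039)
```

```bash
python3 - <<'E'
from h import *
s=pickle.load(open("s9.pkl","rb"))
b=np.array([.592,.009,0]);u=np.array([-.111,.994,0])
for w,z in [(.072,.095),(.076,.095),(.0913,.112),(.071,.112),(.071,.085),(.071,.14),(.133,.112),(.133,.14),(.133,.085)]:
    print(w,z,proj(s,b+u*w+[0,0,z]))
# cup axis ends
for px in [(352.5,212),(375,209.5)]: 
    p=ray(s,*px,.112); print(px,(p-b)@u)
E
```

```text
0.072 0.095 [352.0514 218.0928]
0.076 0.095 [353.542  218.1444]
0.0913 0.112 [359.75   214.5501]
0.071 0.112 [352.094  214.2863]
0.071 0.085 [351.439  220.2704]
0.071 0.14 [352.7998 207.8385]
0.133 0.112 [375.4906 215.0924]
0.133 0.14 [376.6621 208.655 ]
0.133 0.085 [374.4034 221.0668]
(352.5, 212) 0.0721720620276707
(375, 209.5) 0.1325301500614225
```

Call:
apply_moves --pt "0 0 -1.8" --pt "-0.9 0 -1.8" --pt "-0.9 0 -1.0" --pt "-0.9 0 -0.2" --pt "-0.8 0 0.3" --pt "-0.6 0 0.7" --pt "-0.5 0 1.0" --pt "-0.5 0 1.0" --yaw '[0, 0, 0, 0, 0, 0, 0, 0]' --squeeze 20

```text
t: 11.6
ee_pos: [0.583, 0.0962, 0.0785]
tool_rot: [[-0.113, 0.994, 0.0], [0.994, 0.113, 0.001], [0.001, 0.001, -1.0]]
wrist_force: [-4.8, 1.1, 19.4]
opening: 0.633
gripper_force: 27.6
```

```bash
cat >> h.py <<'E'
def tilt(s,box=(290,140,110,100)):
    "cup tilt from image direction of its long sides"
    P,r=hull(s,box); b=np.array([.592,.009,0]);u=np.array([-.111,.994,0]); print(P.tolist())
    # side edges: top-left/top-right & bottom-left/bottom-right
    best=min(np.arange(0,140,1.),key=lambda th:0) 
E
python3 - <<'E'
from h import *
from bench import vision
wst(); s=vision.capture("scene"); P,r=hull(s,(290,140,110,110)); print(P.tolist(),r)
E
```

```text
w 0.0877 lat 0.0007 z 0.0785 [-4.8075  1.1092 19.4141] 0.6331133855454518
[[377, 206], [377, 215], [374, 223], [351, 220], [353, 207], [368, 204]] ((364.0, 213.5), (19.0, 26.0), 90.0)
```

Call:
apply_moves --pt "0 0 -3" --pt "0 0 -6" --pt "-3 0 -6.2" --pt "-6.7 0 -6.2" --pt "-6.7 0 -4" --pt "-6.7 0 -1.5" --pt "-6.7 0 -1.5" --pt "-6.7 0 -1.5" --yaw '[0, 0, 0, 0, 0, 0, 0, 0]'

```text
t: 12.45
ee_pos: [0.59, 0.0287, 0.0912]
tool_rot: [[-0.113, 0.994, -0.002], [0.994, 0.113, 0.0], [0.001, -0.002, -1.0]]
wrist_force: [0.0, 0.4, -1.2]
opening: 0.634
gripper_force: 28.0
```

```bash
python3 - <<'E'
from h import *
from bench import vision
wst(); s=vision.capture("scene"); P,r=hull(s,(290,140,110,110)); print(P.tolist(),r)
E
```

```text
w 0.0198 lat 0.0002 z 0.0912 [ 0.0298  0.394  -1.1885] 0.6338112707486606
[[350, 200], [350, 215], [348, 219], [327, 217], [326, 213], [329, 207], [341, 200]] ((338.0, 209.5), (19.0, 24.0), 90.0)
```

Call:
apply_moves --pt "0.8 0 -0.1" --pt "1.4 0 -0.3" --pt "1.8 0 -0.6" --pt "2.2 0 -1.0" --pt "2.6 0 -1.4" --pt "3.1 0 -1.7" --pt "3.6 0 -2.0" --pt "3.6 0 -2.0" --yaw '[0, 0, 0, 0, 0, 0, 0, 0]'

```text
t: 13.3
ee_pos: [0.5869, 0.0653, 0.1127]
tool_rot: [[-0.113, 0.994, 0.001], [0.994, 0.113, 0.001], [0.001, 0.001, -1.0]]
wrist_force: [-0.3, -0.2, -1.2]
opening: 0.634
gripper_force: 28.0
```

```bash
python3 - <<'E'
from h import *
from bench import vision
wst(); s=vision.capture("scene"); P,r=hull(s,(290,140,110,110)); print(P.tolist(),r)
E
```

```text
w 0.0565 lat 0.0011 z 0.1127 [-0.3408 -0.1653 -1.1519] 0.634016840811484
[[366, 197], [363, 215], [340, 212], [341, 201], [357, 195]] ((353.0, 205.0), (20.0, 26.0), 90.0)
```

Call:
apply_moves --pt "0 0 -1.5" --pt "-3.0 0 -1.8" --pt "-3.9 0 -1.0" --pt "-3.9 0 1.0" --pt "-3.9 0 2.8" --pt "-3.9 0 2.8" --pt "-3.9 0 2.8" --yaw '[0, 0, 0, 0, 0, 0, 0]'

```text
t: 14.05
ee_pos: [0.5904, 0.0253, 0.0834]
tool_rot: [[-0.112, 0.994, -0.002], [0.994, 0.112, 0.0], [0.0, -0.002, -1.0]]
wrist_force: [-0.2, -0.1, -0.9]
opening: 0.633
gripper_force: 28.0
```

Call:
apply_moves --pt "0.7 0 0" --pt "1.3 0 0" --pt "1.7 0 0" --pt "2.1 0 -0.4" --pt "2.4 0 -0.8" --pt "2.4 0 -0.8" --yaw '[0, 0, 0, 0, 0, 0]'

```text
t: 14.65
ee_pos: [0.5889, 0.0499, 0.0931]
tool_rot: [[-0.113, 0.994, 0.002], [0.994, 0.113, 0.001], [0.0, 0.002, -1.0]]
wrist_force: [-0.2, -0.0, -1.1]
opening: 0.628
gripper_force: 28.0
```

```bash
python3 - <<'E'
from h import *
from bench import vision
wst(); s=vision.capture("scene"); P,r=hull(s,(290,140,110,110)); print(P.tolist(),r)
E
```

```text
w 0.0410 lat 0.0015 z 0.0931 [-0.1825 -0.0426 -1.1415] 0.6284032338256393
[[359, 201], [359, 212], [356, 219], [335, 218], [335, 206], [350, 200]] ((346.5, 209.5), (19.0, 25.0), 90.0)
```

```bash
python3 - <<'E'
from h import *
print(go((.589,.05,.15),6.4),go((.462,.25,.15),6.4), go((.462,.25,.012),6.4))
E
```

```text
(array([ 0.06,  0.03, -5.73]), np.float64(0.1)) (array([ 21.36, -10.34,  -5.73]), np.float64(0.1)) (array([ 21.36, -10.34,   8.07]), np.float64(0.1))
```

Call:
apply_moves --pt "0 0 -3" --pt "0 0 -5.7" --pt "4 -2 -5.7" --pt "8 -4 -5.7" --pt "12.5 -6 -5.7" --pt "17 -8.3 -5.7" --pt "21.4 -10.3 -5.7" --pt "21.4 -10.3 -5.7" --yaw '[0, 0, 0, 0, 0, 0, 0, 0]'

```text
t: 15.5
ee_pos: [0.4573, 0.2584, 0.1499]
tool_rot: [[-0.124, 0.992, -0.001], [0.992, 0.124, 0.006], [0.006, -0.001, -1.0]]
wrist_force: [0.2, 0.6, -1.3]
opening: 0.633
gripper_force: 28.0
```

Call:
apply_moves --pt "0 0 4" --pt "0 0 8" --pt "0 0 12" --pt "0 0 13.7" --pt "0 0 13.7" --pt "0 0 13.7" --yaw '[0, 0, 0, 0, 0, 0]'

```text
t: 16.1
ee_pos: [0.4624, 0.2501, 0.0124]
tool_rot: [[-0.112, 0.994, 0.0], [0.994, 0.112, 0.0], [0.0, 0.0, -1.0]]
wrist_force: [-0.4, -0.3, -1.3]
opening: 0.632
gripper_force: 28.0
```

```bash
python3 - <<'E'
from h import *
from bench import vision
wst(); s=vision.capture("scene"); P,r=hull(s,(370,150,110,100)); print(P.tolist(),r)
b=np.array([.463,.25,0]);u=np.array([-.111,.994,0])
for x in (-.02,.042): print([proj(s,b+u*x+[0,0,z]).round(1).tolist() for z in (.0,.02,.04,.06)])
E
```

```text
w 0.2541 lat -0.1021 z 0.0124 [-0.3901 -0.2792 -1.2995] 0.631713505773573
[[430, 193], [430, 206], [417, 236], [410, 238], [406, 206], [407, 194], [409, 191]] ((418.5, 214.5), (47.0, 25.0), 90.0)
[[403.6, 211.5], [404.7, 207.4], [405.8, 203.2], [406.9, 198.9]]
[[424.3, 212.2], [425.7, 208.1], [427.0, 203.9], [428.5, 199.7]]
```

Call:
apply_moves --pt "0 0 0.4" --pt "0 0 0.7" --pt "0 0 0.9" --pt "0 0 1.0" --pt "0 0 1.0" --yaw '[0, 0, 0, 0, 0]'

```text
t: 16.65
ee_pos: [0.462, 0.2501, 0.0021]
tool_rot: [[-0.112, 0.994, -0.0], [0.994, 0.112, -0.0], [-0.0, -0.0, -1.0]]
wrist_force: [-0.1, -0.1, -1.1]
opening: 0.636
gripper_force: 28.0
```

Call:
apply_moves --pt "0 0 0.2" --pt "0 0 0.2" --pt "0 0 0.2" --pt "0 0 0.2" --yaw '[0, 0, 0, 0]' --hand 0.78

```text
t: 17.05
ee_pos: [0.4621, 0.2502, 0.0002]
tool_rot: [[-0.112, 0.994, 0.0], [0.994, 0.112, 0.0], [0.0, 0.0, -1.0]]
wrist_force: [-1.6, -0.9, 0.0]
opening: 0.781
gripper_force: 0.3
```

```bash
python3 - <<'E'
from h import *
from bench import vision
wst(); s=vision.capture("scene"); P,r=hull(s,(370,150,110,79)); print(P.tolist(),r)
E
```

```text
w 0.2542 lat -0.1024 z 0.0002 [-1.6288 -0.8948  0.0143] 0.7806869378464484
[[425, 211], [404, 212], [402, 207], [403, 198], [408, 195], [425, 196]] ((414.0, 204.0), (18.0, 24.0), 90.0)
```

Call:
apply_moves --pt "1.0 0 -0.5" --pt "2.0 0 -0.5" --pt "2.0 0 -0.5" --pt "2.0 0 -0.5" --yaw '[0, 0, 0, 0]'

```text
t: 17.5
ee_pos: [0.4595, 0.2708, 0.0052]
tool_rot: [[-0.113, 0.994, 0.0], [0.994, 0.113, 0.0], [0.0, 0.0, -1.0]]
wrist_force: [-1.1, -0.1, 0.4]
opening: 0.78
gripper_force: 0.1
```

Call:
apply_moves --pt "0 0 0" --pt "0 0 0" --pt "0 0 0" --pt "0 0 0" --pt "0 0 0" --pt "0 0 0" --yaw '[0, 0, 0, 0, 0, 0]' --hand 0 --squeeze 25

```text
t: 18.1
ee_pos: [0.4593, 0.2699, 0.0052]
tool_rot: [[-0.112, 0.994, -0.001], [0.994, 0.112, -0.0], [-0.0, -0.001, -1.0]]
wrist_force: [-3.6, 0.1, 4.9]
opening: 0.649
gripper_force: 26.0
```

```bash
python3 - <<'E'
from h import *
from bench import vision
wst(); s=vision.capture("scene"); P,r=hull(s,(370,150,110,79)); print(P.tolist(),r)
E
```

```text
w 0.2740 lat -0.1029 z 0.0052 [-3.5627  0.1147  4.8964] 0.6488956460062256
[[420, 200], [414, 214], [403, 213], [402, 207], [405, 197], [416, 197]] ((410.65386962890625, 205.23077392578125), (16.277639389038086, 18.238800048828125), 11.309932708740234)
```

Call:
apply_moves --pt "0 0 -4" --pt "0 0 -8" --pt "0 0 -12" --pt "0 0 -15" --pt "0 0 -15" --yaw '[0, 0, 0, 0, 0]'

```text
t: 18.65
ee_pos: [0.463, 0.2714, 0.1589]
tool_rot: [[-0.111, 0.994, 0.008], [0.994, 0.111, 0.004], [0.004, 0.008, -1.0]]
wrist_force: [1.3, 0.0, -1.2]
opening: 0.653
gripper_force: 27.8
```

```bash
python3 - <<'E'
from h import *
from bench import vision
print(go((.580,.1144,.14),6.4)); s=vision.capture("scene"); P,r=hull(s,(370,110,110,100)); print(P.tolist(),r)
E
```

```text
(array([-16.89,   9.88,   1.89]), np.float64(-0.0))
[[427, 161], [429, 171], [426, 179], [413, 179], [414, 163]] ((421.0, 170.5), (19.0, 16.0), 90.0)
```

Call:
apply_moves --pt "-4 2.5 0" --pt "-8 5 0" --pt "-12 7.2 0.5" --pt "-15 8.9 1.5" --pt "-16.9 9.9 1.9" --pt "-16.9 9.9 3" --pt "-16.9 9.9 5" --pt "-16.9 9.9 5" --yaw '[0, 0, 0, 0, 0, 0, 0, 0]'

```text
t: 19.5
ee_pos: [0.574, 0.113, 0.1014]
tool_rot: [[-0.113, 0.994, -0.007], [0.994, 0.113, -0.001], [-0.001, -0.007, -1.0]]
wrist_force: [-1.1, 0.0, -1.7]
opening: 0.648
gripper_force: 27.8
```

```bash
python3 - <<'E'
from h import *
from bench import vision
wst(); s=vision.capture("scene"); P,r=hull(s,(310,140,90,80)); print(P.tolist(),r)
b=np.array([.592,.009,0]);u=np.array([-.111,.994,0])
for x in (.064,.126): print([proj(s,b+u*x+[0,0,z]).round(1).tolist() for z in (.1,.12,.14)])
E
```

```text
w 0.1054 lat -0.0064 z 0.1014 [-1.061   0.0213 -1.7148] 0.6482425530402516
[[360, 200], [365, 204], [361, 219], [349, 219], [350, 200]] ((357.0, 209.5), (19.0, 16.0), 90.0)
[[349.2, 216.9], [349.6, 212.4], [350.1, 207.7]]
[[372.4, 217.7], [373.2, 213.2], [374.0, 208.6]]
```

Call:
apply_moves --pt "0 0.5 0.3" --pt "0.3 0.5 0.8" --pt "0.6 0.5 1.2" --pt "0.9 0.5 1.8" --pt "1.1 0.5 2.4" --pt "1.1 0.5 2.9" --pt "1.1 0.5 3.4" --pt "1.1 0.5 3.4" --yaw '[0, 0, 0, 0, 0, 0, 0, 0]'

```text
t: 20.35
ee_pos: [0.581, 0.1265, 0.0707]
tool_rot: [[-0.113, 0.994, 0.001], [0.994, 0.113, 0.002], [0.002, 0.001, -1.0]]
wrist_force: [2.6, 4.6, 2.5]
opening: 0.643
gripper_force: 25.9
```

```bash
python3 - <<'E'
from h import *
from bench import vision
wst(); s=vision.capture("scene"); P,r=hull(s,(310,140,90,85)); print(P.tolist(),r)
E
```

```text
w 0.1180 lat 0.0021 z 0.0707 [2.6317 4.5598 2.496 ] 0.642709942102628
[[381, 218], [379, 224], [358, 224], [352, 221], [351, 214], [360, 204], [379, 214]] ((365.6676025390625, 217.81304931640625), (29.30672836303711, 19.719396591186523), 29.357751846313477)
```

Call:
apply_moves --pt "0 0 0.4" --pt "-0.3 0 0.7" --pt "-0.6 0 0.9" --pt "-1.0 0 1.0" --pt "-1.3 0 1.0" --pt "-1.3 0 1.0" --yaw '[0, 0, 0, 0, 0, 0]'

```text
t: 21.0
ee_pos: [0.582, 0.1251, 0.0649]
tool_rot: [[-0.119, 0.993, 0.004], [0.993, 0.119, 0.016], [0.015, 0.006, -1.0]]
wrist_force: [-6.3, 25.1, 24.7]
opening: 0.635
gripper_force: 23.0
```

```bash
python3 - <<'E'
from h import *
from bench import vision
wst(); s=vision.capture("scene"); P,r=hull(s,(310,140,90,88)); print(P.tolist(),r)
im=s["color"][150:250,300:400,::-1]
cv2.imwrite("pics/p10.png",cv2.resize(np.clip(im*2.0,0,255).astype(np.uint8),None,fx=6,fy=6,interpolation=cv2.INTER_CUBIC))
E
```

```text
w 0.1165 lat 0.0030 z 0.0649 [-6.342  25.0803 24.7316] 0.6354412833037567
[[380, 223], [377, 227], [362, 227], [351, 220], [351, 214], [362, 204], [380, 217]] ((365.5331115722656, 218.67901611328125), (29.356491088867188, 20.189023971557617), 34.508522033691406)
```

The cup jams at about 43° (its mouth corner is probably against the palm). That is already below its tipping angle (about 49°), so I'll set its foot edge on the bench and open gently so it falls upright between the fingers.

Call:
apply_moves --pt "1.6 0 -1" --pt "2.3 0 -4" --pt "2.3 0 -8" --pt "2.3 0 -9" --pt "2.3 0 -9" --yaw '[0, 0, 0, 0, 0]'

```text
t: 21.55
ee_pos: [0.5796, 0.133, 0.1517]
tool_rot: [[-0.11, 0.994, 0.0], [0.994, 0.11, -0.002], [-0.002, -0.0, -1.0]]
wrist_force: [-0.5, 0.2, -1.9]
opening: 0.635
gripper_force: 27.3
```

```bash
python3 - <<'E'
from h import *
from bench import vision
wst(); print(go((.462,.25,.10),6.4)); s=vision.capture("scene"); P,r=hull(s,(320,120,90,90)); print(P.tolist(),r)
E
```

```text
w 0.1246 lat 0.0014 z 0.1517 [-0.5313  0.1871 -1.8927] 0.6346429740815157
(array([ 12.93, -10.4 ,   5.17]), np.float64(-0.1))
[[388, 200], [385, 207], [370, 208], [360, 202], [356, 196], [359, 189], [364, 184], [369, 183], [386, 195]] ((372.0970153808594, 197.8625946044922), (31.6214656829834, 20.712541580200195), 35.21759033203125)
```

Call:
apply_moves --pt "4 -3 0" --pt "7.5 -6 0" --pt "11 -9 1" --pt "13 -10.4 4" --pt "13 -10.4 8" --pt "13 -10.4 12" --pt "13 -10.4 13" --pt "13 -10.4 13" --yaw '[0, 0, 0, 0, 0, 0, 0, 0]' --squeeze 20

```text
t: 22.4
ee_pos: [0.4597, 0.2503, 0.0187]
tool_rot: [[-0.112, 0.994, -0.005], [0.994, 0.112, -0.004], [-0.003, -0.006, -1.0]]
wrist_force: [-1.1, -1.3, -0.7]
opening: 0.637
gripper_force: 27.2
```

Call:
apply_moves --pt "0 0 0.4" --pt "0 0 0.8" --pt "0 0 1.2" --yaw '[0, 0, 0]'

```text
t: 22.7
ee_pos: [0.4628, 0.2524, 0.0101]
tool_rot: [[-0.111, 0.994, 0.002], [0.994, 0.111, 0.001], [0.001, 0.002, -1.0]]
wrist_force: [0.3, -0.8, -1.3]
opening: 0.634
gripper_force: 27.3
```

Call:
apply_moves --pt "0 0 0.3" --pt "0 0 0.5" --pt "0 0 0.7" --pt "0 0 0.7" --yaw '[0, 0, 0, 0]'

```text
t: 23.1
ee_pos: [0.4628, 0.2523, 0.005]
tool_rot: [[-0.112, 0.994, 0.003], [0.994, 0.112, 0.0], [-0.0, 0.003, -1.0]]
wrist_force: [-3.9, -3.0, 24.8]
opening: 0.637
gripper_force: 25.0
```

```bash
python3 - <<'E'
from h import *
from bench import vision
wst(); s=vision.capture("scene"); P,r=hull(s,(370,130,110,99)); print(P.tolist(),r)
E
```

```text
w 0.2562 lat -0.1014 z 0.0050 [-3.8706 -3.0274 24.8398] 0.6368578897719754
[[409, 212], [398, 204], [398, 197], [403, 192], [409, 192], [411, 208]] ((404.5, 202.0), (20.0, 13.0), 90.0)
```

Call:
apply_moves --pt "0.5 0 0" --pt "1.0 0 0" --pt "1.5 0 0" --pt "2.0 0 0" --pt "2.5 0 0" --pt "2.5 0 0" --yaw '[0, 0, 0, 0, 0, 0]'

```text
t: 23.75
ee_pos: [0.4609, 0.2717, 0.0045]
tool_rot: [[-0.108, 0.994, 0.002], [0.994, 0.108, -0.008], [-0.008, 0.002, -1.0]]
wrist_force: [-1.6, -7.8, 22.6]
opening: 0.643
gripper_force: 22.0
```

```bash
python3 - <<'E'
from h import *
from bench import vision
wst(); s=vision.capture("scene"); P,r=hull(s,(370,130,110,99)); print(P.tolist(),r)
E
```

```text
w 0.2757 lat -0.1012 z 0.0045 [-1.6258 -7.8185 22.5906] 0.643267775433768
[[415, 213], [404, 204], [405, 196], [410, 192], [416, 192], [418, 208]] ((411.0, 202.5), (21.0, 14.0), 90.0)
```

Call:
apply_moves --pt "0.3 0 -0.1" --pt "0.3 0 -0.2" --pt "0.3 0 -0.2" --yaw '[0, 0, 0]'

```text
t: 24.1
ee_pos: [0.4597, 0.2797, 0.0053]
tool_rot: [[-0.111, 0.994, 0.002], [0.994, 0.111, 0.0], [-0.0, 0.002, -1.0]]
wrist_force: [-0.5, -1.6, 7.6]
opening: 0.636
gripper_force: 21.4
```

Call:
apply_moves --pt "0 0 -0.1" --pt "0 0 -0.1" --pt "0 0 -0.1" --pt "0 0 -0.1" --pt "0 0 -0.1" --pt "0 0 -0.1" --yaw '[0, 0, 0, 0, 0, 0]' --hand 0.78

```text
t: 24.7
ee_pos: [0.4585, 0.28, 0.005]
tool_rot: [[-0.112, 0.994, -0.0], [0.994, 0.112, -0.0], [-0.0, -0.0, -1.0]]
wrist_force: [-0.4, -0.5, 0.7]
opening: 0.776
gripper_force: 0.0
```

```bash
python3 - <<'E'
from h import *
from bench import vision
wst(); s=vision.capture("scene"); P,r=hull(s,(370,130,110,99)); print(P.tolist(),r)
b=np.array([.4609,.2717,0])
for z in (0,.062): print([proj(s,b+[0,dy,z]).round(1).tolist() for dy in(-.03,0,.03)])
E
```

```text
w 0.2842 lat -0.1026 z 0.0050 [-0.4446 -0.4771  0.6989] 0.7761207465355953
[[427, 201], [419, 213], [408, 206], [406, 201], [408, 196], [416, 191]] ((416.1538391113281, 200.76922607421875), (18.859806060791016, 17.75040626525879), 33.690067291259766)
[[407.5, 210.8], [417.6, 212.0], [427.7, 213.3]]
[[411.1, 197.8], [421.6, 199.1], [432.1, 200.3]]
```

Call:
apply_moves --pt "0.4 0 0" --pt "0.8 0 0" --pt "1.2 0 -0.1" --pt "1.5 0 -0.3" --pt "1.5 0 -0.6" --pt "1.5 0 -1.0" --pt "1.5 0 -1.5" --yaw '[0, 0, 0, 0, 0, 0, 0]'

```text
t: 25.45
ee_pos: [0.4569, 0.2945, 0.0205]
tool_rot: [[-0.112, 0.994, -0.0], [0.994, 0.112, -0.0], [-0.0, -0.0, -1.0]]
wrist_force: [-0.1, -0.9, 0.4]
opening: 0.781
gripper_force: 0.0
```

```bash
python3 - <<'E'
from h import *
from bench import vision
wst(); s=vision.capture("scene"); P,r=hull(s,(370,130,110,99)); print(P.tolist(),r)
im=s["color"][150:250,370:470,::-1]
cv2.imwrite("pics/p10.png",cv2.resize(np.clip(im*2.0,0,255).astype(np.uint8),None,fx=6,fy=6,interpolation=cv2.INTER_CUBIC))
E
```

```text
w 0.2988 lat -0.1026 z 0.0205 [-0.0793 -0.904   0.3512] 0.7814422326152232
[[441, 198], [434, 216], [423, 216], [421, 214], [420, 208], [425, 193]] ((429.11767578125, 205.97059631347656), (17.691293716430664, 23.005407333374023), 19.65382194519043)
```

The hull now looks like an upright cup, about px (420–441, 193–216). I'll lift clear and check.

Call:
apply_moves --pt "0 0 -1" --pt "0 0 -3" --pt "0 0 -6" --pt "0 0 -10" --pt "0 0 -14" --pt "0 0 -16" --pt "0 0 -16" --yaw '[0, 0, 0, 0, 0, 0, 0]' --hand 1

```text
t: 26.2
ee_pos: [0.4587, 0.296, 0.1839]
tool_rot: [[-0.112, 0.994, 0.006], [0.994, 0.112, 0.004], [0.003, 0.006, -1.0]]
wrist_force: [-0.0, 0.3, -0.1]
opening: 1.0
gripper_force: 0.0
```

```bash
python3 - <<'E'
from h import *
from bench import vision
wst(); print(go((.6134,-.1785,.2),None)); s=vision.capture("scene"); P,r=hull(s,(370,150,110,79)); print(P.tolist(),r)
x0,y0=P.min(0);x1,y1=P.max(0)
# upright cup predicted outline at centre c
th=np.linspace(0,2*np.pi,40)
for c in [(.447,.298),(.452,.30),(.457,.30)]:
    Q=np.array([proj(s,[c[0]+.028*np.cos(a),c[1]+.028*np.sin(a),z]) for z in(0,.062) for a in th]); print(c,Q.min(0),Q.max(0))
print((x0,y0),(x1,y1))
im=s["color"][150:250,370:470,::-1]
cv2.imwrite("pics/p10.png",cv2.resize(np.clip(im*2.0,0,255).astype(np.uint8),None,fx=6,fy=6,interpolation=cv2.INTER_CUBIC))
E
```

```text
w 0.3001 lat -0.1007 z 0.1839 [-0.0066  0.3385 -0.1001] 0.9999411289963998
(array([-48.88,  10.08,  -1.61]), None)
[[439, 195], [441, 202], [435, 215], [429, 218], [423, 216], [420, 210], [424, 195], [428, 192]] ((429.6959228515625, 204.80929565429688), (18.37776756286621, 26.094396591186523), 23.962486267089844)
(0.447, 0.298) [417.0586 189.114 ] [440.4988 216.9398]
(0.452, 0.3) [417.7131 190.4812] [441.2436 218.3634]
(0.457, 0.3) [417.7004 191.7744] [441.2894 219.7105]
(np.int32(420), np.int32(192)) (np.int32(441), np.int32(218))
```

Cup outline matches an upright cup (21×26 px, same as at the start). Now the knob.

Call:
apply_moves --pt "-5 1 0" --pt "-10 2 0" --pt "-15 3 0" --pt "-20 4 0" --pt "-25 5 0" --pt "-30 6.2 0" --pt "-35 7.2 0" --pt "-40 8.2 0" --yaw '[6, 12, 18, 24, 30, 36, 42, 47]' --hand 0.7

```text
t: 27.05
ee_pos: [0.5799, -0.0875, 0.1787]
tool_rot: [[0.653, 0.757, -0.003], [0.757, -0.653, 0.0], [-0.002, -0.002, -1.0]]
wrist_force: [1.1, 0.2, -0.0]
opening: 0.7
gripper_force: 0.0
```

```bash
python3 - <<'E'
from h import *
wst(); print(go((.6133,-.179,.15),-41))
E
```

```text
w -0.0946 lat -0.0227 z 0.1787 [ 1.093   0.2089 -0.0263] 0.700012600241949
(array([-4.75,  8.5 ,  2.87]), np.float64(0.2))
```

Call:
apply_moves --pt "-2.4 4.2 0" --pt "-4.7 8.5 1" --pt "-4.7 8.5 2.9" --pt "-4.7 8.5 2.9" --pt "-4.7 8.5 2.9" --pt "-4.7 8.5 2.9" --yaw '[0, 0, 0, 0, 0, 0]'

```text
t: 27.65
ee_pos: [0.6149, -0.1745, 0.1515]
tool_rot: [[0.648, 0.761, 0.0], [0.761, -0.648, 0.001], [0.001, -0.001, -1.0]]
wrist_force: [0.5, -0.3, -0.2]
opening: 0.7
gripper_force: 0.0
```

```bash
python3 - <<'E'
from h import *
from bench import vision
wst(); print(go((.6133,-.179,.066),-41)); s=vision.capture("scene"); t=vision.capture("top")
print("knob px scene",proj(s,[.6133,-.179,.091]),"top",proj(t,[.6133,-.179,.091]))
f=lambda c,x,y,w,h,k: cv2.resize(np.clip(c["color"][y:y+h,x:x+w,::-1]*2.,0,255).astype(np.uint8),(int(w*k),int(h*k)),interpolation=cv2.INTER_CUBIC)
A=np.vstack([f(s,210,170,80,75,4),f(s,400,175,80,75,4)])
B=np.vstack([f(s,290,180,110,75,4),f(t,360,110,110,75,4)])
cv2.imwrite("pics/p10.png",np.hstack([A,B]))
E
```

```text
w -0.1849 lat 0.0024 z 0.1515 [ 0.4796 -0.3233 -0.2245] 0.7002475185595279
(array([-0.45,  0.17,  8.55]), np.float64(0.6))
knob px scene [255.2355 215.714 ] top [392.9674 145.2245]
```

View pics/p10.png

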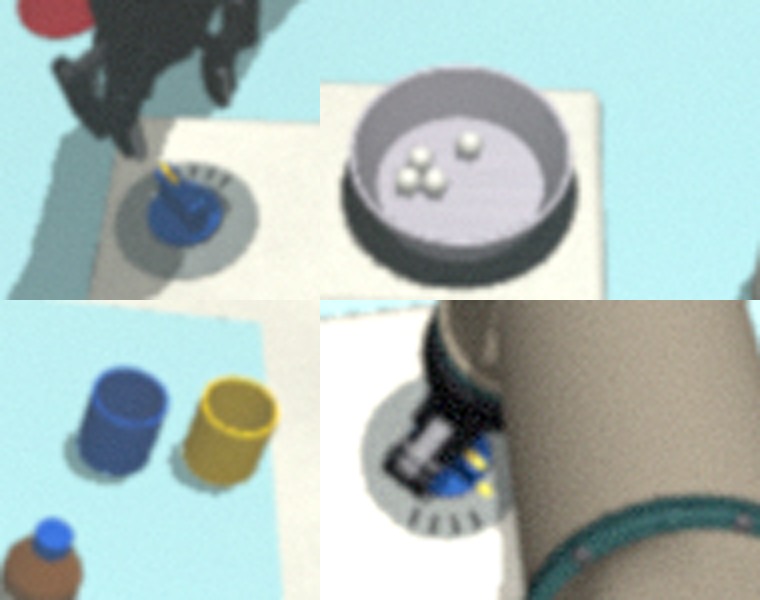

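The picture shows four balls in the bowl, the blue cup upright and empty, and the knob pointer at the yellow line. I'll grip the knob.

Call:
apply_moves --pt "-0.4 0.2 3" --pt "-0.4 0.2 6" --pt "-0.4 0.2 8" --pt "-0.4 0.2 8.5" --pt "-0.4 0.2 8.5" --pt "-0.4 0.2 8.5" --yaw '[0, 0, 0, 0, 0, 0]'

```text
t: 28.35
ee_pos: [0.6148, -0.1807, 0.0676]
tool_rot: [[0.65, 0.76, 0.002], [0.76, -0.65, -0.001], [0.001, 0.002, -1.0]]
wrist_force: [0.3, -0.1, 0.4]
opening: 0.702
gripper_force: 0.0
```

Call:
apply_moves --pt "0 0 0" --pt "0 0 0" --pt "0 0 0" --pt "0 0 0" --pt "0 0 0" --pt "0 0 0" --pt "0 0 0" --pt "0 0 0" --yaw '[0, 0, 0, 0, 0, 0, 0, 0]' --hand 0 --squeeze 40

```text
t: 29.15
ee_pos: [0.6143, -0.181, 0.0669]
tool_rot: [[0.65, 0.76, 0.001], [0.76, -0.65, -0.0], [0.001, 0.001, -1.0]]
wrist_force: [-0.6, -0.2, 5.3]
opening: 0.152
gripper_force: 42.4
```

```bash
python3 - <<'E'
from h import *
from bench import readout
s=readout.get_state(); print(s["ee_pos"],s["opening"],s["gripper_force"],s["wrist_force"],s["ft_torque"],np.degrees(np.arctan2(s["tool_rot"][1,1],s["tool_rot"][0,1])),s["joint_positions"])
E
```

```text
[ 0.6143 -0.181   0.0669] 0.15167566204923397 42.395601868629456 [-0.553  -0.1756  5.2624] [-0.0386  0.0724 -0.0037] -40.565578881882146 [ 0.3354  0.8178 -0.1559  1.6696  0.1843  0.6671 -0.625 ]
```

Call:
apply_moves --pt "0 0 0" --pt "0 0 0" --pt "0 0 0" --pt "0 0 0" --pt "0 0 0" --pt "0 0 0" --pt "0 0 0" --yaw '[5, 10, 15, 20, 25, 28, 28]' --squeeze 85

```text
t: 29.85
ee_pos: [0.6142, -0.181, 0.0671]
tool_rot: [[0.931, 0.365, 0.001], [0.365, -0.931, -0.001], [0.001, 0.001, -1.0]]
wrist_force: [-1.1, -0.2, 7.6]
opening: 0.145
gripper_force: 84.8
```

Call:
apply_moves --pt "0 0 0" --pt "0 0 0" --pt "0 0 0" --pt "0 0 0" --pt "0 0 0" --pt "0 0 0" --pt "0 0 0" --pt "0 0 0" --yaw '[4, 8, 12, 16, 16, 16, 16, 16]'

```text
t: 30.65
ee_pos: [0.6142, -0.1809, 0.0671]
tool_rot: [[0.995, 0.095, 0.001], [0.095, -0.995, -0.0], [0.001, 0.0, -1.0]]
wrist_force: [-0.3, 0.0, 7.4]
opening: 0.144
gripper_force: 84.7
```

```bash
cat > k.py <<'E'
from h import *
from bench import readout
s=readout.get_state(); a=np.degrees(np.arctan2(s["tool_rot"][1,1],s["tool_rot"][0,1]))
print(s["ee_pos"],s["opening"],s["gripper_force"],s["wrist_force"],s["ft_torque"],a,"joint~",np.radians(52.2-a-90))
E
python3 k.py
```

```text
[ 0.6142 -0.1809  0.0671] 0.1440773864311107 84.68630790710449 [-0.3151  0.      7.3757] [0.0792 0.209  0.0279] -84.55233816332039 joint~ 0.8159822339557392
```

Call:
apply_moves --pt "0 0 0" --pt "0 0 0" --pt "0 0 0" --yaw '[4, 6, 6]'

```text
t: 30.95
ee_pos: [0.6142, -0.1809, 0.0671]
tool_rot: [[1.0, -0.01, 0.001], [-0.01, -1.0, -0.0], [0.001, 0.0, -1.0]]
wrist_force: [-2.4, 0.3, 10.2]
opening: 0.146
gripper_force: 85.2
```

```bash
python3 k.py
```

```text
[ 0.6142 -0.1809  0.0671] 0.14604512274871395 85.20186066627502 [-2.4073  0.3143 10.234 ] [0.0938 0.6163 0.1169] -90.58604332180276 joint~ 0.921290255065823
```

Call:
apply_moves --pt "0 0 0" --pt "0 0 0" --pt "0 0 0" --pt "0 0 0" --pt "0 0 0" --pt "0 0 0" --yaw '[4, 8, 10, 10, 10, 10]'

```text
t: 31.55
ee_pos: [0.6142, -0.1809, 0.0671]
tool_rot: [[0.983, -0.183, 0.001], [-0.183, -0.983, -0.0], [0.001, -0.0, -1.0]]
wrist_force: [-0.8, 0.7, 6.3]
opening: 0.139
gripper_force: 84.8
```

```bash
python3 k.py
```

```text
[ 0.6142 -0.1809  0.0671] 0.13872373574525385 84.7740912437439 [-0.814   0.7082  6.2941] [ 0.0841  0.1595 -0.0542] -100.55292574114831 joint~ 1.095245169442541
```

Call:
apply_moves --pt "0 0 0" --pt "0 0 0" --pt "0 0 0" --pt "0 0 0" --pt "0 0 0" --yaw '[1, 1, 1, 1, 1]'

```text
t: 32.05
ee_pos: [0.6143, -0.1809, 0.0671]
tool_rot: [[0.98, -0.2, 0.001], [-0.2, -0.98, -0.0], [0.001, -0.0, -1.0]]
wrist_force: [-1.2, 0.1, 7.4]
opening: 0.147
gripper_force: 84.8
```

```bash
python3 k.py; python3 - <<'E'
from h import *
from bench import vision
s=vision.capture("scene"); P,r=hull(s,(395,175,60,50)); print("cup",P.min(0),P.max(0))
g=s["color"][195:240,290:355]; m=(g.min(2)>112).astype(np.uint8); d=vision.capture("top")
m2=(d["color"][120:200,270:350].min(2)>120)
print([(cv2.contourArea(b),(b.mean(0)[0]+[290,195]).round().tolist()) for b in blobs(m,3)])
E
```

```text
[ 0.6143 -0.1809  0.0671] 0.1466828229671199 84.77296829223633 [-1.1537  0.0519  7.3567] [0.0902 0.1658 0.1172] -101.54533786798441 joint~ 1.1125660285925503
cup [420 192] [441 218]
[(3.5, [318.0, 223.0]), (3.5, [315.0, 218.0]), (4.0, [327.0, 214.0]), (45.5, [352.0, 211.0]), (214.0, [293.0, 219.0])]
```

```bash
python3 -c "
from bench import finish_job; print(finish_job())"
```

```text
the job is handed in; nothing more can be done
None
```

I handed the job in at about 32 s: all four balls are in the bowl, the empty cup stands upright on the bench, and the selector is still gripped at its third click (about 1.10 rad by my estimate).

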